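Interlock the bag cradles on their parking board

ROBOT

A 6-joint arm with a two-finger parallel gripper is mounted at the origin on the work surface. World frame = base frame: x ahead of the robot, y to its left, z up, the work surface at z = 0. Lengths are in m, angles in rad, forces in N, time in s.
With the tool pointing down it reaches from about 0.3 to 0.775 m from the base axis. Payload 14.6 kg.
Tool frame: the origin (TCP) lies midway between the tips of the shut fingers; the grasp point (between the pads) lies 19 mm behind it; z points along the fingers, y is the direction in which the jaws open and shut (so a half turn about z gives the same grasp; the last joint's range is limited). The gripper opens to 94 mm and grips with 3 to 60 N. Pads are 16 mm wide; open, the fingers measure 119 mm over their backs; the gripper's body (75 mm by 177 mm) begins 78 mm behind the grasp point.
Start: joints at [-1.302, 0.3, 1.521, -0, 1.321, -0.067], TCP at [0.181, -0.519, 0.205] pointing down, gripper open.
Joint ranges: [-3.03, 3.03], [-0.79, 2.21], [0.23, 2.52], [-1.04, 4.18], [0, 3.07], [-2.55, 2.55]. Speed limits (rad/s): [2.22, 2.22, 2.57, 3.14, 3.14, 3.14].

INTERFACE

Orientations are given as [roll, pitch, yaw] about the fixed x, y, z axes, in that order (R = Rz(yaw) Ry(pitch) Rx(roll)).
In Python, from station import readout, imaging, job gives the robot as it stands.
- The arm moves only by the tool arm_command, never from a script. Its argument "increments" is a list of rows, each an object with "gripper": the opening, from 0 (shut) to 1 (fully open); "slide": the shift along the world's x, y, z in m, a list of three; "yaw": the turn about the world's z in rad. A call has 1 to 8 rows; each row is the pose to reach, as a shift and turn from the pose commanded when the call began; what a row does not reach only later rows make up. A row lasts 1/8 s, in which the tool goes at most 62.5 mm and 10.7 degrees, less where a joint would pass 70% of its speed; a pose out of reach is approached as far as the arm can. A call with a gripper value outside its range is refused whole. The fingers move at their own pace and stop on an object; "grip_force" is the grip in N (left out, the last holds). Time passes only in rows, so rows that repeat a pose let the fingers close. It gives the time, the measured TCP pose, the force and the opening at its end, in the units of the state.
- readout.get_obs(): the state, without advancing time (a new reading comes with each control period).
- imaging.camera(name): name is "scene" or "top" or "wrist"; returns a dict with "color" (480x640x3 uint8, red, green, blue), "mtx" (3x3 intrinsics, pixels), "rvec" (rotation vector, rad) and "tvec" (3), from world to camera coordinates, as OpenCV has them. Camera axes: x right, y down, z forward; pixel columns grow to the right and rows downward; lengths in m; the calibration is good to about 2 mm. The wrist camera is an equidistant fisheye: a pixel r from the principal point sees the ray r / f radians off the axis. A picture is of the moment at which its call begins. There is no depth.
- job.hand_in(): hands the job in, once; it reports no verdict.
The state is a dict: "time_s": time; "qpos": joint angles; "joint_vel": joint speeds; "tau": joint torques, N m; "ee_pos": TCP position; "eef_rot": TCP orientation; "force": force on the tool from outside, world axes, zero at the start; "moment": the same for the moment, N m; "grip_width": finger opening in m.
Only numpy, scipy, OpenCV 4.12 (cv2) and the standard library are available. Lean on these libraries where they do the work, as an engineer would, in place of code of your own. Each camera call takes 0.05 s, during which the arm holds its last target. There are 200 camera calls.

TASK

Pack the emptied bag cradles away on the grey parking board: first set the blue and the green cradle, open side up, squarely on the pads of their own colour; then set the yellow bridge, open side down as it lies, centred over the pair so that one of its legs stands inside each trough; last lay the red cradle, open side up, centred on the bridge's flat top and running the same way as the lower two. Let go of everything and leave the bottle, the tape and the bowl alone.

Things in the scene. Friction and masses are not known exactly. Their poses are not given: they have to be found in the camera images.
- cradle_blue: Blue cradle: plain plastic trough for a bag, lying on the bench (bench top at z = 0) open side up: a straight channel 110 long (its x) x 48 wide (its y) x 24 high, floor and both long side walls 3 thick, ends open. About 0.12 kg. Origin: centre of the underside; z up out of the open side. Can be gripped from above across its two side walls (48 apart over the outside).
- cradle_green: Green cradle: plain plastic trough for a bag, lying on the bench (bench top at z = 0) open side up: a straight channel 110 long (its x) x 48 wide (its y) x 24 high, floor and both long side walls 3 thick, ends open. About 0.12 kg. Origin: centre of the underside; z up out of the open side. Can be gripped from above across its two side walls (48 apart over the outside).
- cradle_red: Red cradle: plain plastic trough for a bag, lying on the bench (bench top at z = 0) open side up: a straight channel 110 long (its x) x 48 wide (its y) x 24 high, floor and both long side walls 3 thick, ends open. About 0.12 kg. Origin: centre of the underside; z up out of the open side. Can be gripped from above across its two side walls (48 apart over the outside).
- bridge_yellow: Yellow bridge: flipped plastic channel lying open side down on two legs, 66 long (x) x 90 wide (y) x 40 high, walls 3 thick, 0.12 kg. Legs run its whole length at y = +-42 to 45, from the flat top to the bench. At each end (x = +-33) a lip 40 wide hangs 18 down: grip across these lips, along x, 66 over the outside. Origin: centre of the underside (leg ends), z up; flat top 40 above it.
- pad_blue: Blue pad: thin flat rectangle 126 (x) x 60 (y) x 2 thick, fixed on the grey board, marking the place of the blue cradle: cradle centred on it, long way along the pad's long way (x). The two pads lie side by side with centres 84 apart, either of them on either side. Origin: centre of its underside, 8 above the bench; the pad's top is 10 above the bench.
- pad_green: Green pad: thin flat rectangle 126 (x) x 60 (y) x 2 thick, fixed on the grey board, marking the place of the green cradle: cradle centred on it, long way along the pad's long way (x). The two pads lie side by side with centres 84 apart, either of them on either side. Origin: centre of its underside, 8 above the bench; the pad's top is 10 above the bench.
- board: Grey parking board, fixed on the bench: 150 (x) x 190 (y) x 8 thick, with the two pads at y = +42 and -42 (which is which varies), parallel to it. Origin: centre of its underside. With both lower cradles on their pads, a bridge centred on the board, axes parallel, has a leg along the middle of each trough, leg ends on the trough floors 13 above the bench, flat top 53 above the bench.
- bottle: Bystander: white bottle with a blue cap, 56 diameter, 125 high, upright beyond the work. Origin: centre of its foot. Leave alone.
- tape: Bystander: roll of pale tape lying flat, 68 diameter, 24 high. Origin: centre of its underside. Leave alone.
- bowl: Bystander: steel bowl, 100 across the rim, 35 high. Origin: centre of its foot. Leave alone.
Mind the look-alikes: they are no part of the job. Several things look just like the cradle_green: the one meant starts farthest to the robot's left.

How it is judged:
By the outcome, as a careful person would: the job done as asked, in the order asked, and still so for the second after the job is handed in, with the robot touching nothing.
It also fails if it takes over 106 s, if anything falls off the work surface, if the arm or the gripper's body presses on something with over 40 N, if the wrist force passes 120 N, or if a joint passes its speed limit or range.

## Working session

There is one attempt and no reset: what is moved stays moved. The work goes in short steps, Python scripts to look and compute and a tool call to move; the robot and the scene stay as the last step left them, time stands still between calls to the robot, and variables do not carry over. Pictures are saved under pics/ and viewed, about 12 in all and at most 16, crops included, and the job is handed in when it is done.

Besides the shell and the picture viewer there is one more tool, called by a JSON object that holds its "api" and its "payload". arm_command: Moves the arm, as the interface text tells. Its arguments: {"type":"object","properties":{"increments":{"type":"array","items":{"type":"object","properties":{"gripper":{"type":"number"},"slide":{"type":"array","items":{"type":"number"}},"yaw":{"type":"number"}}}},"grip_force":{"type":"number"}},"required":["increments"]}

```bash
mkdir -p pics
python3 - <<'E'
from station import readout, imaging
import cv2,numpy as np
for n in ["scene","top"]:
    c=imaging.camera(n); cv2.imwrite(f"pics/{n}0.png",c["color"][:,:,::-1])
    R=cv2.Rodrigues(np.array(c["rvec"]))[0]; print(n,c["mtx"],R,(-R.T@np.array(c["tvec"]).ravel()))
print(readout.get_obs())
E
```

```text
scene [[434.19150763   0.         322.13759525]
 [  0.         434.19150763 238.2564916 ]
 [  0.           0.           1.        ]] [[ 4.50226969e-01  8.92914115e-01  2.46139112e-04]
 [ 6.40987755e-01 -3.23008214e-01 -6.96276089e-01]
 [-6.21635242e-01  3.13640045e-01 -7.17774023e-01]] [ 1.1157116  -0.23077676  0.59771087]
top [[518.15952469   0.         321.00137924]
 [  0.         518.15952469 241.09523186]
 [  0.           0.           1.        ]] [[-0.00539895 -0.99989841  0.01319166]
 [-0.99158453  0.00364676 -0.12940947]
 [ 0.12934822 -0.01377932 -0.99150349]] [0.46686333 0.02115794 1.10077284]
{'time_s': 0.1, 'qpos': array([-1.30161200e+00,  3.00427083e-01,  1.52152775e+00, -7.69502575e-06,
        1.32067712e+00, -6.65757471e-02]), 'joint_vel': array([-6.47893720e-05, -1.45226769e-03, -4.51727277e-04,  1.35499602e-03,
       -1.41950190e-03,  2.56617452e-03]), 'tau': array([ 1.34997339e-03, -5.32644582e+01, -3.53282332e+01,  7.09121092e-02,
        2.34559318e-02, -8.16697707e-05]), 'ee_pos': array([ 0.18116335, -0.51905926,  0.20493303]), 'eef_rot': array([-3.14055517e+00, -6.17036314e-05,  3.35761954e-01]), 'force': array([ 0.80222863, -0.19858154,  0.41596152]), 'moment': array([-0.00336454,  0.02247203, -0.02713949]), 'grip_width': 0.09408437357158919}
```

View pics/scene0.png

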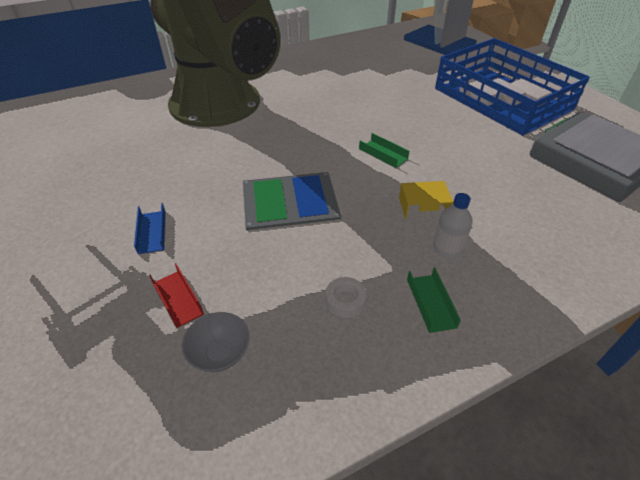

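View pics/top0.png

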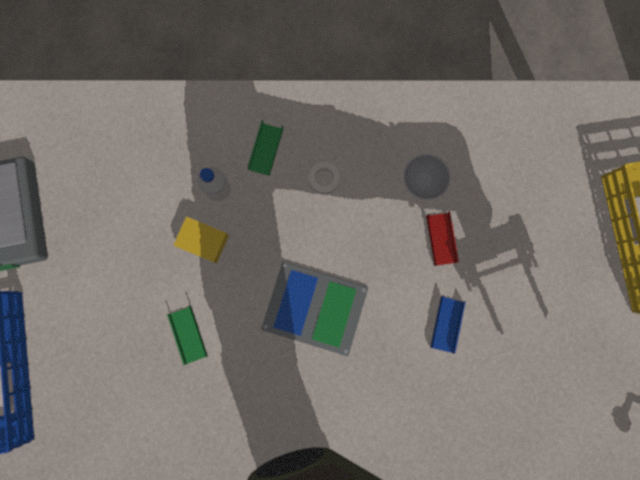

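The top view has +y to the left. The target green cradle is probably the one at (187,335), and the look-alike at (266,148). Something green also shows at (5,266). Blue is at (448,325), red at (442,238) and the bridge at (201,240). The board is at (315,308), with the blue pad on the left and the green on the right. I'll fit models to the colour masks in both views, with z left free.

```bash
cat > h.py <<'E'
import cv2,numpy as np
from scipy.optimize import minimize
def box(x0,x1,y0,y1,z0,z1): return np.array([[x,y,z] for x in(x0,x1) for y in(y0,y1) for z in(z0,z1)])/1e3
CR=[box(-55,55,-24,24,0,3),box(-55,55,-24,-21,0,24),box(-55,55,21,24,0,24)]
BR=[box(-33,33,-45,45,37,40),box(-33,33,-45,-42,0,40),box(-33,33,42,45,0,40),box(-33,-30,-20,20,22,40),box(30,33,-20,20,22,40)]
PAD=[box(-63,63,-30,30,0,2)]
HUE=dict(r=lambda h:(h<10)|(h>170),g=lambda h:(h>45)&(h<85),b=lambda h:(h>100)&(h<130),y=lambda h:(h>18)&(h<35))
def proj(P,c,fish=False):
    if not fish: return cv2.projectPoints(P.reshape(-1,1,3),np.array(c["rvec"]),np.array(c["tvec"]),c["mtx"],None)[0].reshape(-1,2)
    return cv2.fisheye.projectPoints(P.reshape(-1,1,3),np.array(c["rvec"],float).reshape(3,1),np.array(c["tvec"],float).reshape(3,1),c["mtx"],np.zeros(4))[0].reshape(-1,2)
S=4
def mask(c,hue,roi,smin=90):
    hsv=cv2.cvtColor(cv2.resize(c["color"],None,fx=S,fy=S,interpolation=cv2.INTER_CUBIC),cv2.COLOR_RGB2HSV)
    m=HUE[hue](hsv[...,0])&(hsv[...,1]>smin)&(hsv[...,2]>25)
    k=np.zeros(m.shape,bool);x0,y0,x1,y1=[S*v for v in roi];k[y0:y1,x0:x1]=1
    return (m&k).astype(np.uint8)
def pose(p,M):
    x,y,z,a=p; R=np.array([[np.cos(a),-np.sin(a),0],[np.sin(a),np.cos(a),0],[0,0,1]])
    return [B@R.T+[x,y,z] for B in M]
def render(p,M,c,fish=False):
    im=np.zeros((480*S,640*S),np.uint8)
    for B in pose(p,M):
        q=(proj(B,c,fish)+.5)*S-.5
        cv2.fillConvexPoly(im,cv2.convexHull(np.round(q*16).astype(np.int32)),1,shift=4)
    return im
def fit(p0,M,views,fixz=None,fish=False):
    """views: list of (cam,mask)"""
    def full(v): return v if fixz is None else np.array([v[0],v[1],fixz,v[2]])
    def cost(v):
        s=0
        for c,m in views:
            r=render(full(v),M,c,fish); s+=1-(r&m).sum()/max(1,(r|m).sum())
        return s/len(views)
    v0=np.array(p0,float); st=np.array([.01,.01,.006,.15])
    if fixz is not None: v0=v0[[0,1,3]]; st=st[[0,1,3]]
    for k in (1,.3):
        n=len(v0); sim=np.vstack([v0]+[v0+k*st*np.eye(n)[i] for i in range(n)])
        o=minimize(cost,v0,method="Nelder-Mead",options=dict(initial_simplex=sim,xatol=1e-4,fatol=1e-5,maxiter=160)); v0=o.x
    return full(o.x),o.fun
def ground(c,u,v,z=0):
    R=cv2.Rodrigues(np.array(c["rvec"]))[0]; C=-R.T@np.array(c["tvec"]).ravel()
    d=R.T@np.linalg.inv(c["mtx"])@[u,v,1]; return C+d*(z-C[2])/d[2]
E
python3 - <<'E'
from h import *
from station import imaging
import pickle
cs={n:imaging.camera(n) for n in("scene","top")}; pickle.dump(cs,open("c0.pkl","wb"))
T={"blue":(CR,"b",(420,280,475,362),(125,195,175,262),(448,325),1.4-3.14159/2+1.5),
"green":(CR,"g",(160,295,215,370),(352,125,425,172),(187,335),.3),
"red":(CR,"r",(420,205,465,272),None,(442,238),.1),
"yellow":(BR,"y",(165,210,235,270),(395,170,470,222),(201,240),-.4),
"padb":(PAD,"b",(265,262,320,345),(285,165,330,222),(297,302),-.3),
"padg":(PAD,"g",(305,275,365,355),(245,170,292,225),(334,314),-.3)}
for n,(M,h,rt,rs,uv,a) in T.items():
    z0=.008 if M is PAD else 0
    p=ground(cs["top"],*uv,.02); best=None
    vs=[(cs["top"],mask(cs["top"],h,rt))]
    if rs: vs.append((cs["scene"],mask(cs["scene"],h,rs)))
    m=vs[0][1]; 
    for a in (-.5,-.17,.17,.5):
        r=fit([p[0],p[1],z0,a],M,vs,None if rs else 0)
        if best is None or r[1]<best[1]: best=r
    rt_=fit(best[0],M,vs[:1],z0)
    print(n,best[0].round(4),round(best[1],3),"top only",rt_[0].round(4),round(rt_[1],3))
for uv in [(5,266),(266,148)]: print(ground(cs["top"],*uv,.01))
t=cs["top"]["color"]; s=cs["scene"]["color"]
R=lambda i,x0,y0,x1,y1:cv2.resize(i[y0:y1,x0:x1],(390,290),interpolation=cv2.INTER_CUBIC)
im=np.vstack([np.hstack([R(t,0,230,60,290),R(s,500,80,640,185)]),np.hstack([R(t,150,200,240,270),R(t,415,200,480,275)])])
cv2.imwrite("pics/cr1.png",im[:,:,::-1])
E
```

```text
blue [ 0.4325 -0.2572 -0.0005 -0.2205] 0.076 top only [ 0.4343 -0.2558  0.     -0.2524] 0.088
green [ 0.414   0.2837 -0.0013  0.3262] 0.111 top only [0.4145 0.2834 0.     0.3532] 0.12
red [ 0.6147 -0.2514  0.      0.1263] 0.055 top only [ 0.6147 -0.2514  0.      0.1261] 0.055
yellow [ 6.112e-01  2.573e-01  1.000e-04 -3.982e-01] 0.044 top only [ 0.6116  0.2579  0.     -0.3957] 0.015
padb [ 0.4806  0.0598  0.0087 -0.2987] 0.016 top only [ 0.4809  0.0602  0.008  -0.3009] 0.01
padg [ 0.4557 -0.0204  0.008  -0.299 ] 0.028 top only [ 0.4565 -0.02    0.008  -0.2968] 0.029
[0.55902706 0.66773332 0.01      ]
[0.81341948 0.12431475 0.01      ]
```

View pics/cr1.png

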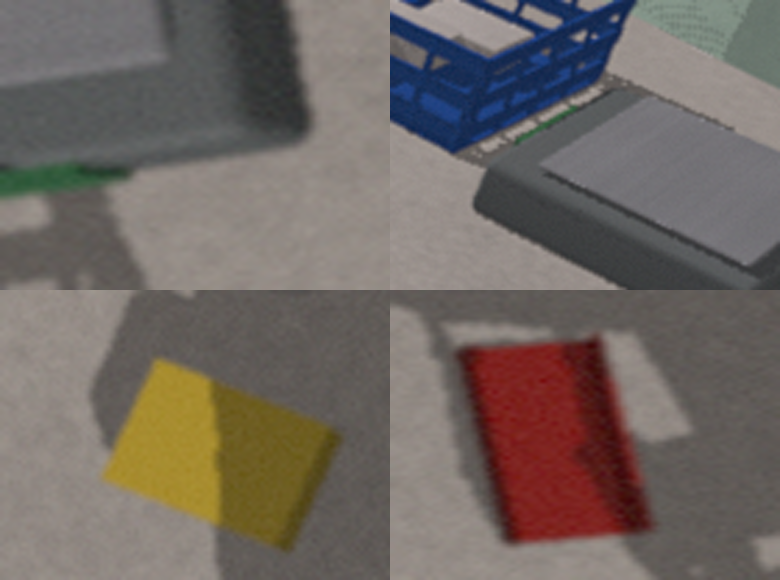

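The green at (5,266) is only a flat sliver beyond reach (r≈0.87). I'll check it with the wrist camera later. Heights from two views agree with the text: cradles about 0, pads 8–9 mm, bridge 0. Next I go over blue.

{"api": "arm_command", "payload": {"increments": [{"gripper": 1, "slide": [0.252, 0.262, -0.005], "yaw": -0.57}, {"gripper": 1, "slide": [0.252, 0.262, -0.005], "yaw": -0.57}, {"gripper": 1, "slide": [0.252, 0.262, -0.005], "yaw": -0.57}, {"gripper": 1, "slide": [0.252, 0.262, -0.005], "yaw": -0.57}, {"gripper": 1, "slide": [0.252, 0.262, -0.005], "yaw": -0.57}, {"gripper": 1, "slide": [0.252, 0.262, -0.005], "yaw": -0.57}, {"gripper": 1, "slide": [0.252, 0.262, -0.005], "yaw": -0.57}, {"gripper": 1, "slide": [0.252, 0.262, -0.005], "yaw": -0.57}], "grip_force": 20}}

```text
time_s: 1.2
ee_pos: [0.4331, -0.2573, 0.2003]
eef_rot: [3.142, 0.0, -0.233]
force: [-0.5, 0.1, -0.1]
grip_width: 0.0942
```

Run:
```python
from h import *
from station import imaging,readout
import pickle
c=imaging.camera("wrist"); pickle.dump(c,open("w1.pkl","wb")); cv2.imwrite("pics/w1.png",c["color"][:,:,::-1])
R=cv2.Rodrigues(np.array(c["rvec"]))[0]; print(c["mtx"],R.round(3),(-R.T@np.array(c["tvec"]).ravel()).round(4))
o=readout.get_obs(); print(o["ee_pos"],o["eef_rot"],o["time_s"])
cs=pickle.load(open("c0.pkl","rb")); print("cap",ground(cs["top"],206,175,.12),ground(cs["scene"],461,200,.12), "foot",ground(cs["scene"],450,247,0))
print(proj(np.array([[.4325,-.2572,.003]]),c,True))
```

```text
[[371.64829954   0.         317.6172793 ]
 [  0.         371.64829954 232.97006594]
 [  0.           0.           1.        ]] [[-0.231 -0.973 -0.001]
 [-0.945  0.225  0.236]
 [-0.229  0.055 -0.972]] [ 0.4993 -0.2741  0.3795]
[ 0.43271896 -0.25788512  0.20036504] [ 3.14151222e+00  2.61615187e-04 -2.34749777e-01] 1.25
cap [0.72464278 0.2294379  0.12      ] [0.72696011 0.22606269 0.12      ] foot [0.72677232 0.23489905 0.        ]
[[316.87838378 211.67892348]]
```

View pics/w1.png

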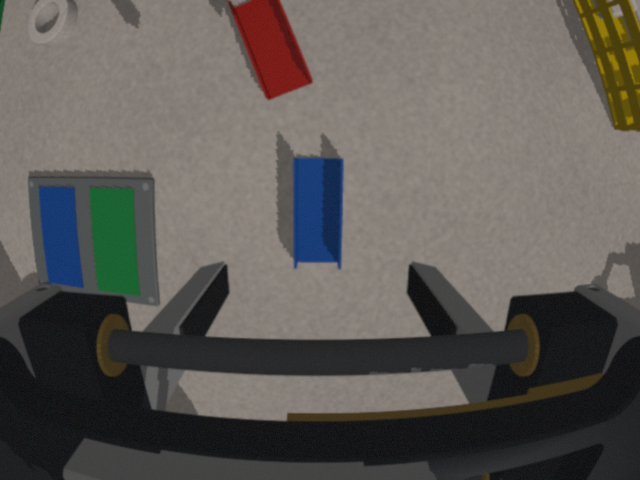

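The wrist view shows blue at (318,212) as predicted, near vertical in the image. The pads are at (62,236) and (115,241), and red at (270,45).

```bash
cat >> h.py <<'E'
def wfit(p0,M,c,hue,z,pad=12,smin=90):
    q=np.vstack([proj(B,c,True) for B in pose(p0,M)])
    x0,y0=np.maximum(q.min(0)-pad,0).astype(int); x1,y1=np.minimum(q.max(0)+pad,[640,480]).astype(int)
    return fit(p0,M,[(c,mask(c,hue,(x0,y0,x1,y1),smin))],z,True)
E
python3 - <<'E'
from h import *
import pickle
c=pickle.load(open("w1.pkl","rb"))
for n,p,M,h,z,pad in [("blue",[.4325,-.2572,0,-.235],CR,"b",0,12),("padb",[.4806,.0598,.008,-.299],PAD,"b",.008,4),("padg",[.4557,-.0204,.008,-.299],PAD,"g",.008,6)]:
    r=wfit(p,M,c,h,z,pad); print(n,r[0].round(4),round(r[1],3))
E
```

```text
blue [ 0.433  -0.2577  0.     -0.2472] 0.019
padb [ 0.481   0.0605  0.008  -0.3004] 0.022
padg [ 0.4559 -0.0201  0.008  -0.3018] 0.016
```

{"api": "arm_command", "payload": {"increments": [{"gripper": 0.85, "slide": [0, 0, -0.06], "yaw": -0.012}, {"gripper": 0.85, "slide": [0, 0, -0.12], "yaw": -0.012}, {"gripper": 0.85, "slide": [0, 0, -0.17], "yaw": -0.012}, {"gripper": 0.85, "slide": [0, 0, -0.195], "yaw": -0.012}, {"gripper": 0.85, "slide": [0, 0, -0.195], "yaw": -0.012}, {"gripper": 0.3, "slide": [0, 0, -0.195], "yaw": -0.012}, {"gripper": 0.3, "slide": [0, 0, -0.195], "yaw": -0.012}, {"gripper": 0.3, "slide": [0, 0, -0.195], "yaw": -0.012}], "grip_force": 20}}

```text
time_s: 2.25
ee_pos: [0.4335, -0.2576, 0.0063]
eef_rot: [3.141, -0.001, -0.246]
force: [0.1, -0.3, -0.3]
grip_width: 0.053
```

{"api": "arm_command", "payload": {"increments": [{"gripper": 0.3, "slide": [0, 0, 0], "yaw": 0}, {"gripper": 0.3, "slide": [0, 0, 0.02], "yaw": 0}, {"gripper": 0.3, "slide": [0, 0, 0.07], "yaw": 0}, {"gripper": 0.3, "slide": [0, 0, 0.115], "yaw": 0}, {"gripper": 0.3, "slide": [0, 0, 0.115], "yaw": 0}]}}

```text
time_s: 2.88
ee_pos: [0.4345, -0.258, 0.1235]
eef_rot: [3.14, -0.005, -0.246]
force: [-0.2, -0.6, -2.5]
grip_width: 0.0476
```

{"api": "arm_command", "payload": {"increments": [{"gripper": 0.3, "slide": [0.0475, 0.318, 0], "yaw": -0.054}, {"gripper": 0.3, "slide": [0.0475, 0.318, 0], "yaw": -0.054}, {"gripper": 0.3, "slide": [0.0475, 0.318, 0], "yaw": -0.054}, {"gripper": 0.3, "slide": [0.0475, 0.318, 0], "yaw": -0.054}, {"gripper": 0.3, "slide": [0.0475, 0.318, 0], "yaw": -0.054}, {"gripper": 0.3, "slide": [0.0475, 0.318, 0], "yaw": -0.054}, {"gripper": 0.3, "slide": [0.0475, 0.318, 0], "yaw": -0.054}, {"gripper": 0.3, "slide": [0.0475, 0.318, 0], "yaw": -0.054}]}}

```text
time_s: 3.88
ee_pos: [0.4805, 0.0595, 0.12]
eef_rot: [3.141, 0.001, -0.302]
force: [-0.3, -0.0, -1.8]
grip_width: 0.0475
```

Run:
```python
from h import *
from station import imaging,readout
import pickle
c=imaging.camera("wrist"); cv2.imwrite("pics/w2.png",c["color"][:,:,::-1])
o=readout.get_obs(); e=o["ee_pos"]; print(e,o["eef_rot"],o["force"])
r=wfit([e[0],e[1],e[2]-.006,o["eef_rot"][2]],CR,c,"b",e[2]-.0063,8); print("held",r[0].round(4),round(r[1],3))
r=wfit([.4561,-.02,.008,-.3005],PAD,c,"g",.008,8); print("padg",r[0].round(4),round(r[1],3))
```

```text
[0.48057686 0.05947506 0.12014247] [ 3.14131329e+00  4.30722030e-04 -3.01952034e-01] [ 0.12136542 -0.65126422 -2.31072779]
held [ 0.4845  0.0575  0.1138 -0.2997] 0.142
padg [ 0.4554 -0.0225  0.008  -0.2951] 0.072
```

View pics/w2.png

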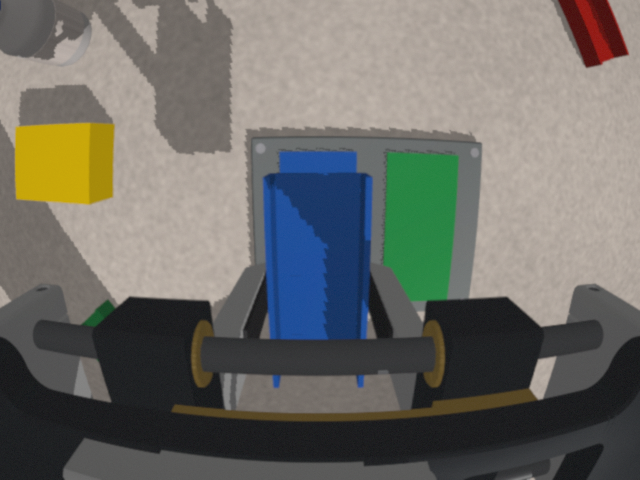

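Held blue is parallel to its pad, with its far edge at row 173. The gripper hides part of it, so I rely on the TCP. Lowering onto the pad.

{"api": "arm_command", "payload": {"increments": [{"gripper": 0.3, "slide": [0.0008, 0.0008, -0.05], "yaw": 0.001}, {"gripper": 0.3, "slide": [0.0008, 0.0008, -0.085], "yaw": 0.001}, {"gripper": 0.3, "slide": [0.0008, 0.0008, -0.098], "yaw": 0.001}, {"gripper": 0.3, "slide": [0.0008, 0.0008, -0.1035], "yaw": 0.001}, {"gripper": 0.3, "slide": [0.0008, 0.0008, -0.1045], "yaw": 0.001}, {"gripper": 0.3, "slide": [0.0008, 0.0008, -0.1045], "yaw": 0.001}]}}

```text
time_s: 4.68
ee_pos: [0.4821, 0.0615, 0.0168]
eef_rot: [-3.141, -0.001, -0.299]
force: [0.3, 0.8, -1.0]
grip_width: 0.0479
```

{"api": "arm_command", "payload": {"increments": [{"gripper": 0.68, "slide": [0, 0, 0], "yaw": 0}, {"gripper": 0.68, "slide": [0, 0, 0], "yaw": 0}, {"gripper": 0.68, "slide": [0, 0, 0], "yaw": 0}, {"gripper": 0.68, "slide": [0, 0, 0.05], "yaw": 0}, {"gripper": 0.68, "slide": [0, 0, 0.11], "yaw": 0}, {"gripper": 0.8, "slide": [0, 0, 0.17], "yaw": 0}, {"gripper": 0.8, "slide": [-0.035, 0.06, 0.184], "yaw": 0.1}, {"gripper": 0.9, "slide": [-0.06, 0.11, 0.184], "yaw": 0.3}]}}

```text
time_s: 5.68
ee_pos: [0.4218, 0.171, 0.2013]
eef_rot: [-3.141, -0.003, -0.009]
force: [1.6, 1.1, 0.4]
grip_width: 0.0822
```

{"api": "arm_command", "payload": {"increments": [{"gripper": 0.95, "slide": [-0.008, 0.113, 0], "yaw": 0.19}, {"gripper": 0.95, "slide": [-0.008, 0.113, 0], "yaw": 0.35}, {"gripper": 0.95, "slide": [-0.008, 0.113, 0], "yaw": 0.35}, {"gripper": 0.95, "slide": [-0.008, 0.113, 0], "yaw": 0.35}]}}

```text
time_s: 6.18
ee_pos: [0.4142, 0.2826, 0.1998]
eef_rot: [3.141, 0.0, 0.337]
force: [0.8, 0.5, -0.1]
grip_width: 0.0893
```

Run:
```python
from h import *
from station import imaging,readout
import pickle
c=imaging.camera("wrist"); cv2.imwrite("pics/w3.png",c["color"][:,:,::-1])
o=readout.get_obs(); e=o["ee_pos"]; print(e,o["eef_rot"],o["force"],o["time_s"])
r=wfit([.4143,.2836,0,.335],CR,c,"g",0,12); print("green",r[0].round(4),round(r[1],3))
r=wfit([.4815,.061,.01,-.3],CR,c,"b",.010,10); print("blue placed",r[0].round(4),round(r[1],3))
```

```text
[0.41437985 0.28227533 0.19987714] [3.14141503e+00 1.89031183e-04 3.36336216e-01] [-0.14043775 -0.34267719 -0.13371812] 6.225
green [0.4145 0.282  0.     0.3502] 0.043
blue placed [ 0.4797  0.0651  0.01   -0.293 ] 0.155
```

View pics/w3.png

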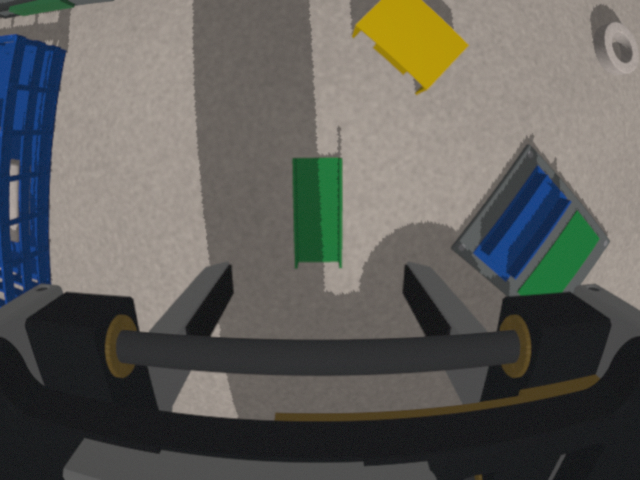

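Blue sits on its pad, roughly parallel. Green is at (318,212). Another green object shows at the far upper left, (40,5). I'll look closer to settle which one is farthest left.

{"api": "arm_command", "payload": {"increments": [{"slide": [0.0, 0.12, 0.05], "yaw": 0.85}, {"slide": [0.0, 0.12, 0.05], "yaw": 0.85}, {"slide": [0.0, 0.12, 0.05], "yaw": 0.85}, {"slide": [0.0, 0.12, 0.05], "yaw": 0.85}, {"slide": [0.0, 0.12, 0.05], "yaw": 0.85}]}}

```text
invalid input
```

Run:
```python
from h import *
from station import imaging
import pickle
c=imaging.camera("wrist"); pickle.dump(c,open("w4.pkl","wb"));cv2.imwrite("pics/w4.png",c["color"][:,:,::-1])
```

```text
(no output)
```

View pics/w4.png

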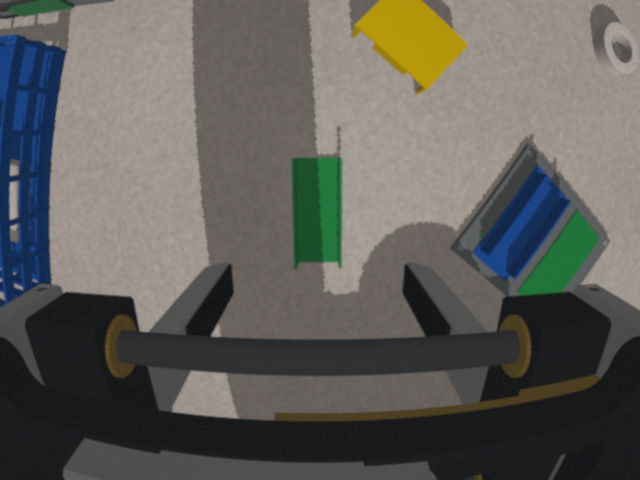

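The call was refused because the gripper value is required, so that picture is the same view as before. Retrying.

{"api": "arm_command", "payload": {"increments": [{"gripper": 0.95, "slide": [0.0, 0.12, 0.05], "yaw": 0.85}, {"gripper": 0.95, "slide": [0.0, 0.12, 0.05], "yaw": 0.85}, {"gripper": 0.95, "slide": [0.0, 0.12, 0.05], "yaw": 0.85}, {"gripper": 0.95, "slide": [0.0, 0.12, 0.05], "yaw": 0.85}, {"gripper": 0.95, "slide": [0.0, 0.12, 0.05], "yaw": 0.85}]}}

```text
time_s: 6.9
ee_pos: [0.4149, 0.4021, 0.25]
eef_rot: [3.142, 0.0, 1.191]
force: [-0.5, -0.2, 0.0]
grip_width: 0.089
```

Run:
```python
from h import *
from station import imaging
import pickle
c=imaging.camera("wrist"); pickle.dump(c,open("w5.pkl","wb"));cv2.imwrite("pics/w5.png",c["color"][:,:,::-1])
```

```text
(no output)
```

View pics/w5.png

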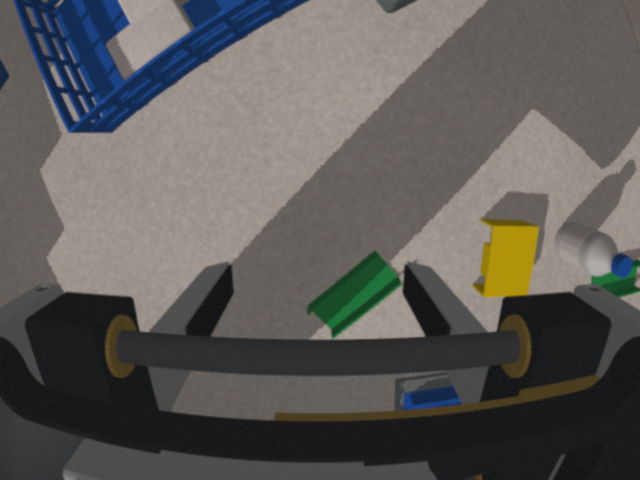

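The image top is now roughly +y, with the crate at (170,80) and the grey box's corner at (400,3). The green object is still out of frame, so I go one step farther.

{"api": "arm_command", "payload": {"increments": [{"gripper": 0.95, "slide": [0.06, 0.1, 0.05], "yaw": -0.2}, {"gripper": 0.95, "slide": [0.06, 0.1, 0.05], "yaw": -0.2}, {"gripper": 0.95, "slide": [0.06, 0.1, 0.05], "yaw": -0.2}, {"gripper": 0.95, "slide": [0.06, 0.1, 0.05], "yaw": -0.2}]}}

```text
time_s: 7.45
ee_pos: [0.475, 0.5026, 0.2993]
eef_rot: [-3.142, 0.001, 0.986]
force: [0.8, -1.1, -0.6]
grip_width: 0.0896
```

Run:
```python
from h import *
from station import imaging
import pickle
c=imaging.camera("wrist"); pickle.dump(c,open("w6.pkl","wb"));cv2.imwrite("pics/w6.png",cv2.resize(c["color"][:260,:,::-1],(800,325)))
```

```text
(no output)
```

View pics/w6.png

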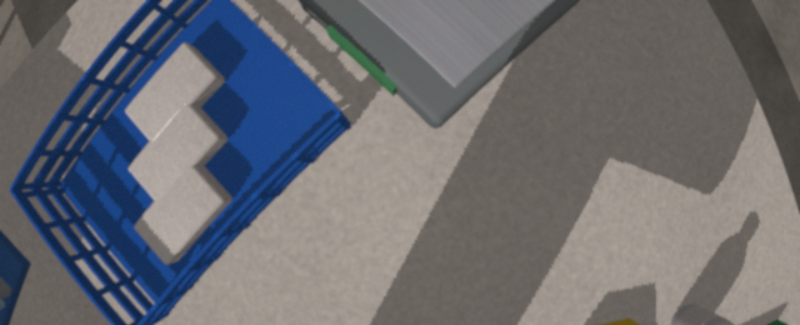

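The green strip at (360,60) is part of the grey device's side, not a cradle. The target green is therefore the one I measured. Going back to it.

{"api": "arm_command", "payload": {"increments": [{"gripper": 0.85, "slide": [-0.0605, -0.2205, -0.15], "yaw": -0.636}, {"gripper": 0.85, "slide": [-0.0605, -0.2205, -0.15], "yaw": -0.636}, {"gripper": 0.85, "slide": [-0.0605, -0.2205, -0.15], "yaw": -0.636}, {"gripper": 0.85, "slide": [-0.0605, -0.2205, -0.15], "yaw": -0.636}, {"gripper": 0.85, "slide": [-0.0605, -0.2205, -0.15], "yaw": -0.636}, {"gripper": 0.85, "slide": [-0.0605, -0.2205, -0.15], "yaw": -0.636}, {"gripper": 0.85, "slide": [-0.0605, -0.2205, -0.15], "yaw": -0.636}]}}

```text
time_s: 8.38
ee_pos: [0.4142, 0.2831, 0.151]
eef_rot: [-3.141, -0.002, 0.352]
force: [-0.3, 0.3, 0.4]
grip_width: 0.0801
```

Run:
```python
from h import *
from station import imaging,readout
c=imaging.camera("wrist")
o=readout.get_obs(); e=o["ee_pos"]; print(e,o["eef_rot"],o["force"],o["time_s"])
r=wfit([.4143,.282,0,.35],CR,c,"g",0,12); print("green",r[0].round(4),round(r[1],3))
t=imaging.camera("top"); 
for M,p,h,z,roi in [(CR,[.4815,.061,.01,-.3],"b",.01,(265,255,325,345))]:
    r=fit(p,M,[(t,mask(t,h,roi,70))],z); print("blue placed top",r[0].round(4),r[1])
```

```text
[0.41423116 0.28331144 0.15086555] [-3.14121176e+00 -1.73147752e-03  3.52286628e-01] [ 0.52065972 -0.17982298  0.08731019] 8.425
green [0.4143 0.2821 0.     0.3353] 0.033
blue placed top [ 0.4758  0.0619  0.01   -0.2521] 0.2858875298846194
```

{"api": "arm_command", "payload": {"increments": [{"gripper": 0.85, "slide": [0, -0.001, -0.06], "yaw": -0.008}, {"gripper": 0.85, "slide": [0, -0.001, -0.12], "yaw": -0.008}, {"gripper": 0.85, "slide": [0, -0.001, -0.1455], "yaw": -0.008}, {"gripper": 0.85, "slide": [0, -0.001, -0.1455], "yaw": -0.008}, {"gripper": 0.3, "slide": [0, -0.001, -0.1455], "yaw": -0.008}, {"gripper": 0.3, "slide": [0, -0.001, -0.1455], "yaw": -0.008}, {"gripper": 0.3, "slide": [0, -0.001, -0.1455], "yaw": -0.008}, {"gripper": 0.3, "slide": [0, -0.001, -0.1455], "yaw": -0.008}]}}

```text
time_s: 9.48
ee_pos: [0.4139, 0.2817, 0.0048]
eef_rot: [-3.141, -0.001, 0.344]
force: [-1.2, -0.1, 3.5]
grip_width: 0.0477
```

{"api": "arm_command", "payload": {"increments": [{"gripper": 0.3, "slide": [0, 0, 0], "yaw": 0}, {"gripper": 0.3, "slide": [0, 0, 0.02], "yaw": 0}, {"gripper": 0.3, "slide": [0, 0, 0.07], "yaw": 0}, {"gripper": 0.3, "slide": [0, 0, 0.12], "yaw": 0}, {"gripper": 0.3, "slide": [0, 0, 0.12], "yaw": 0}]}}

```text
time_s: 10.1
ee_pos: [0.4151, 0.2824, 0.1277]
eef_rot: [-3.141, -0.006, 0.344]
force: [0.3, 0.8, -1.9]
grip_width: 0.0478
```

Run:
```python
from station import imaging,readout
imaging.camera("top")
o=readout.get_obs(); print(o["ee_pos"],o["eef_rot"],o["force"],o["grip_width"])
```

```text
[0.41416836 0.28182464 0.12536707] [-3.14117149e+00 -2.50988027e-03  3.44319277e-01] [ 0.13082638  0.6778966  -1.31916906] 0.047413355843745716
```

{"api": "arm_command", "payload": {"increments": [{"gripper": 0.3, "slide": [0.0415, -0.302, 0], "yaw": -0.645}, {"gripper": 0.3, "slide": [0.0415, -0.302, 0], "yaw": -0.645}, {"gripper": 0.3, "slide": [0.0415, -0.302, 0], "yaw": -0.645}, {"gripper": 0.3, "slide": [0.0415, -0.302, 0], "yaw": -0.645}, {"gripper": 0.3, "slide": [0.0415, -0.302, 0], "yaw": -0.645}, {"gripper": 0.3, "slide": [0.0415, -0.302, 0], "yaw": -0.645}, {"gripper": 0.3, "slide": [0.0415, -0.302, 0], "yaw": -0.645}, {"gripper": 0.3, "slide": [0.0415, -0.302, 0], "yaw": -0.645}]}}

```text
time_s: 11.15
ee_pos: [0.455, -0.0194, 0.1239]
eef_rot: [3.141, 0.001, -0.299]
force: [0.6, 0.3, -1.3]
grip_width: 0.0476
```

Run:
```python
from station import imaging,readout
import cv2
imaging.camera("top");c=imaging.camera("wrist"); cv2.imwrite("pics/w7.png",c["color"][:,:,::-1])
o=readout.get_obs(); print(o["ee_pos"],o["eef_rot"],o["force"],o["grip_width"])
```

```text
[ 0.45512004 -0.01943226  0.12418129] [ 3.14157345e+00  3.86054718e-04 -2.99008447e-01] [ 0.64819281  0.38676006 -1.16345931] 0.048173290904484155
```

View pics/w7.png

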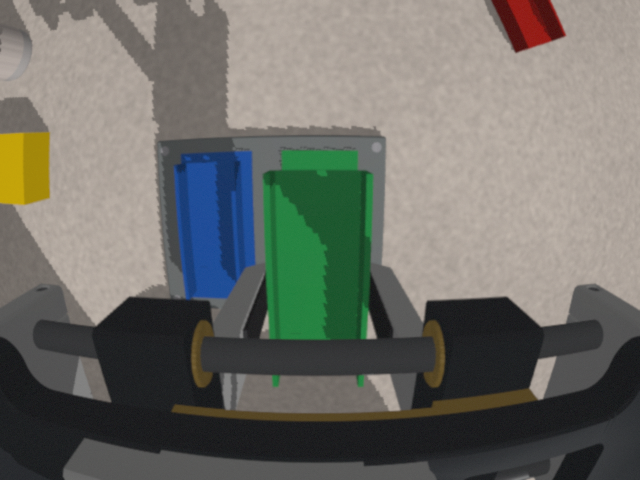

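Green is held square to its pad, and blue sits on its own pad. Lowering green.

{"api": "arm_command", "payload": {"increments": [{"gripper": 0.3, "slide": [0.0005, -0.0005, -0.05], "yaw": -0.0015}, {"gripper": 0.3, "slide": [0.0005, -0.0005, -0.09], "yaw": -0.0015}, {"gripper": 0.3, "slide": [0.0005, -0.0005, -0.104], "yaw": -0.0015}, {"gripper": 0.3, "slide": [0.0005, -0.0005, -0.1085], "yaw": -0.0015}, {"gripper": 0.3, "slide": [0.0005, -0.0005, -0.109], "yaw": -0.0015}, {"gripper": 0.3, "slide": [0.0005, -0.0005, -0.109], "yaw": -0.0015}]}}

```text
time_s: 12.0
ee_pos: [0.4564, -0.0209, 0.0164]
eef_rot: [-3.141, -0.002, -0.302]
force: [0.1, -0.2, -1.2]
grip_width: 0.0478
```

{"api": "arm_command", "payload": {"increments": [{"gripper": 0.68, "slide": [0, 0, 0], "yaw": 0}, {"gripper": 0.68, "slide": [0, 0, 0], "yaw": 0}, {"gripper": 0.68, "slide": [0, 0, 0], "yaw": 0}, {"gripper": 0.68, "slide": [0, 0, 0.05], "yaw": 0}, {"gripper": 0.68, "slide": [0, 0, 0.11], "yaw": 0}, {"gripper": 0.68, "slide": [0, 0, 0.17], "yaw": 0}, {"gripper": 0.9, "slide": [-0.01, 0.04, 0.2], "yaw": 0}, {"gripper": 0.9, "slide": [-0.01, 0.04, 0.2], "yaw": 0}]}}

```text
time_s: 13.0
ee_pos: [0.4462, 0.0204, 0.2177]
eef_rot: [-3.14, -0.004, -0.3]
force: [0.6, -0.3, -0.9]
grip_width: 0.0802
```

Run:
```python
from h import *
from station import imaging,readout
imaging.camera("top");c=imaging.camera("wrist"); cv2.imwrite("pics/w8.png",c["color"][100:300,100:500,::-1].repeat(2,0).repeat(2,1))
import pickle; pickle.dump(c,open("w8.pkl","wb"))
o=readout.get_obs(); print(o["ee_pos"],o["eef_rot"],o["force"],o["grip_width"])
for n,p,h in [("blue",[.4815,.061,.01,-.3],"b"),("green",[.4561,-.02,.01,-.3],"g")]:
    M=CR+[B for B in pose([0,0,-.002,0],[box(-63,63,-30,30,0,2)])]  # cradle + its pad (same colour)
    r=wfit(p,M,c,h,.010,10); print(n,"union",r[0].round(4),round(r[1],3))
```

```text
[0.44558739 0.01906153 0.21495685] [ 3.14138280e+00  2.91181703e-04 -3.01400402e-01] [-0.33080684 -0.23605483 -0.98647721] 0.0843557229845481
blue union [ 0.4806  0.0587  0.01   -0.3015] 0.036
green union [ 0.4556 -0.0218  0.01   -0.3016] 0.006
```

View pics/w8.png

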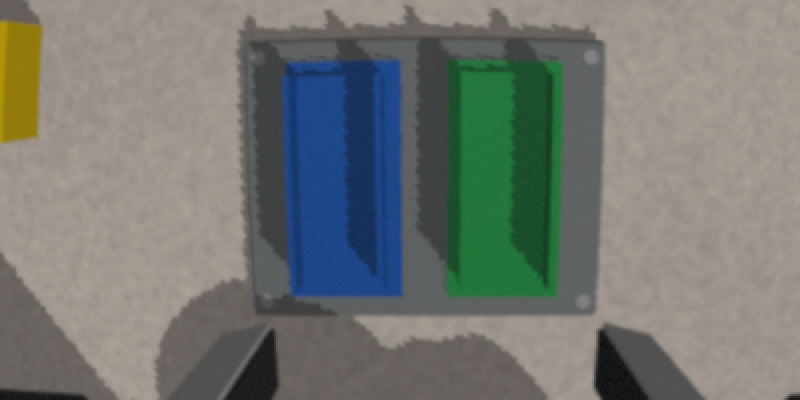

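```bash
cat > ov.py <<'E'
from h import *
def overlay(c,items,roi,size=(800,600),hs=False):
    x0,y0,x1,y1=roi; k=min(size[0]/(x1-x0),size[1]/(y1-y0))
    im=cv2.resize(c["color"][y0:y1,x0:x1],None,fx=k,fy=k,interpolation=cv2.INTER_CUBIC)[:,:,::-1].copy()
    im=np.clip(im.astype(float)*1.6,0,255).astype(np.uint8)
    for p,Bs,col in items:
        for B in pose(p,Bs):
            q=((proj(B,c,True)+.5-[x0,y0])*k).astype(int)
            for i in range(8):
                for b in (1,2,4):
                    if not i&b: cv2.line(im,tuple(map(int,q[i])),tuple(map(int,q[i|b])),col,1,cv2.LINE_AA)
    return im
E
python3 - <<'E'
from ov import *
import pickle
c=pickle.load(open("w8.pkl","rb"))
W=CR[1:]
it=[]
for x,y in [(.4806,.0587),(.4556,-.0218)]:
    it+=[([x,y,.008,-.3015],PAD,(255,255,255)),([x,y,.010,-.3015],W,(0,255,255))]
cv2.imwrite("pics/o8.png",overlay(c,it,(232,120,392,255)))
E
```

```text
(no output)
```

View pics/o8.png

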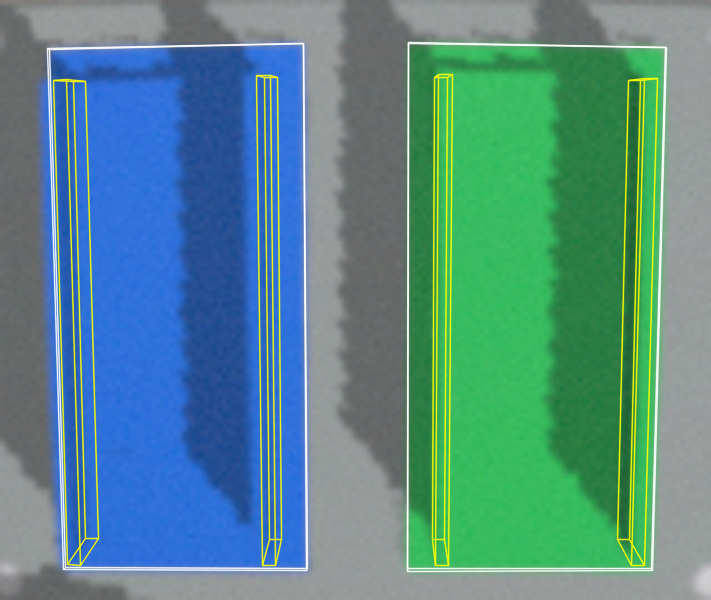

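Green sits centred on its pad. Blue is about 2 mm off towards +y: its left wall overhangs the pad line, at x≈40 against 48. I'll re-grip it and shift it by −2.2 mm.

{"api": "arm_command", "payload": {"increments": [{"gripper": 0.68, "slide": [0.0365, 0.0424, -0.04], "yaw": 0}, {"gripper": 0.68, "slide": [0.0365, 0.0424, -0.1], "yaw": 0}, {"gripper": 0.68, "slide": [0.0365, 0.0424, -0.15], "yaw": 0}, {"gripper": 0.68, "slide": [0.0365, 0.0424, -0.185], "yaw": 0}, {"gripper": 0.68, "slide": [0.0365, 0.0424, -0.1985], "yaw": 0}, {"gripper": 0.68, "slide": [0.0365, 0.0424, -0.1985], "yaw": 0}, {"gripper": 0.3, "slide": [0.0365, 0.0424, -0.1985], "yaw": 0}, {"gripper": 0.3, "slide": [0.0365, 0.0424, -0.1985], "yaw": 0}]}}

```text
time_s: 14.1
ee_pos: [0.4829, 0.0615, 0.018]
eef_rot: [-3.141, -0.002, -0.302]
force: [0.1, -0.8, 6.4]
grip_width: 0.0481
```

{"api": "arm_command", "payload": {"increments": [{"gripper": 0.3, "slide": [0, 0, 0], "yaw": 0}, {"gripper": 0.3, "slide": [0, 0, 0.004], "yaw": 0}, {"gripper": 0.3, "slide": [0, 0, 0.004], "yaw": 0}]}}

```text
time_s: 14.48
ee_pos: [0.4824, 0.0615, 0.0213]
eef_rot: [-3.141, -0.001, -0.302]
force: [-0.5, 0.1, -0.7]
grip_width: 0.0479
```

Run:
```python
from station import imaging,readout
for i in range(3): imaging.camera("top")
o=readout.get_obs(); print(o["ee_pos"],o["eef_rot"],o["force"],o["grip_width"])
```

```text
[0.48219761 0.0615143  0.02088365] [-3.14158092e+00  6.35247973e-05 -3.02206967e-01] [-0.21334473 -0.1049491  -1.53507622] 0.04788277363204635
```

{"api": "arm_command", "payload": {"increments": [{"gripper": 0.3, "slide": [-0.0007, -0.0022, 0.001], "yaw": 0}, {"gripper": 0.3, "slide": [-0.0007, -0.0022, 0], "yaw": 0}, {"gripper": 0.3, "slide": [-0.0007, -0.0022, -0.004], "yaw": 0}, {"gripper": 0.3, "slide": [-0.0007, -0.0022, -0.0045], "yaw": 0}, {"gripper": 0.3, "slide": [-0.0007, -0.0022, -0.0045], "yaw": 0}]}}

```text
time_s: 15.25
ee_pos: [0.4821, 0.0592, 0.0172]
eef_rot: [-3.142, -0.001, -0.302]
force: [-3.7, -1.7, 13.4]
grip_width: 0.0478
```

{"api": "arm_command", "payload": {"increments": [{"gripper": 0.68, "slide": [0, 0, 0], "yaw": 0}, {"gripper": 0.68, "slide": [0, 0, 0], "yaw": 0}, {"gripper": 0.68, "slide": [0, 0, 0], "yaw": 0}, {"gripper": 0.68, "slide": [0, 0, 0.06], "yaw": 0}, {"gripper": 0.68, "slide": [0, 0, 0.12], "yaw": 0}, {"gripper": 0.9, "slide": [-0.015, -0.02, 0.18], "yaw": 0}, {"gripper": 0.9, "slide": [-0.03, -0.04, 0.2], "yaw": 0}, {"gripper": 0.9, "slide": [-0.03, -0.04, 0.2], "yaw": 0}]}}

```text
time_s: 16.25
ee_pos: [0.4517, 0.0186, 0.218]
eef_rot: [-3.141, -0.003, -0.304]
force: [-0.3, 0.4, -0.2]
grip_width: 0.0839
```

Run:
```python
from ov import *
from station import imaging,readout
import pickle
imaging.camera("top");c=imaging.camera("wrist"); pickle.dump(c,open("w9.pkl","wb"))
o=readout.get_obs(); print(o["ee_pos"],o["eef_rot"],o["force"],o["grip_width"])
it=[]
M=CR+[B for B in pose([0,0,-.002,0],PAD)]
for n,p,h in [("blue",[.4815,.061,.01,-.3],"b"),("green",[.4561,-.02,.01,-.3],"g")]:
    r=wfit(p,M,c,h,.010,10); print(n,"union",r[0].round(4),round(r[1],3)); x,y,_,a=r[0]
    it+=[([x,y,.008,a],PAD,(255,255,255)),([x,y,.010,a],CR[1:],(0,255,255))]
cv2.imwrite("pics/o9.png",overlay(c,it,(232,120,392,255)))
```

```text
[0.45152478 0.01947944 0.21568984] [ 3.14154924e+00  6.64955400e-04 -3.02667499e-01] [ 0.15738132 -0.43866367  0.06499167] 0.08470143787509314
blue union [ 0.4806  0.0588  0.01   -0.2987] 0.013
green union [ 0.4555 -0.0219  0.01   -0.3023] 0.005
```

View pics/o9.png

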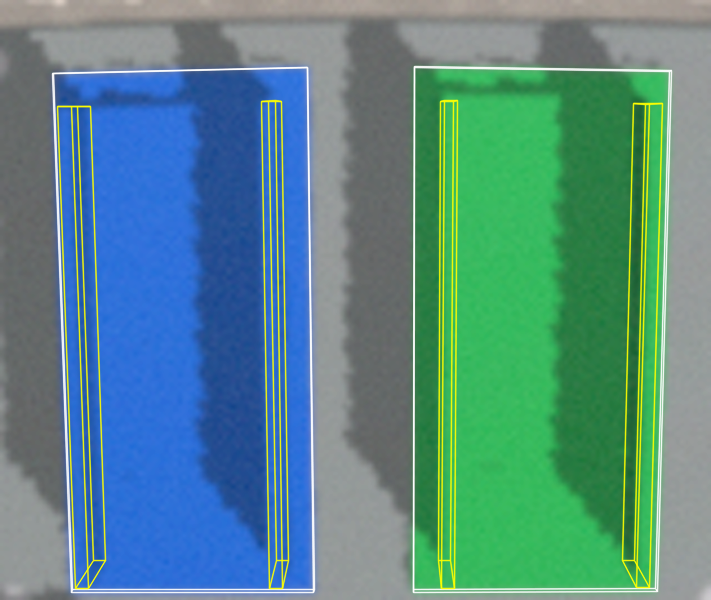

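Both cradles now sit centred on their pads to about 1 mm. Next is the bridge.

{"api": "arm_command", "payload": {"increments": [{"gripper": 1, "slide": [0.16, 0.238, -0.01], "yaw": 1.477}, {"gripper": 1, "slide": [0.16, 0.238, -0.01], "yaw": 1.477}, {"gripper": 1, "slide": [0.16, 0.238, -0.01], "yaw": 1.477}, {"gripper": 1, "slide": [0.16, 0.238, -0.01], "yaw": 1.477}, {"gripper": 1, "slide": [0.16, 0.238, -0.01], "yaw": 1.477}, {"gripper": 1, "slide": [0.16, 0.238, -0.01], "yaw": 1.477}, {"gripper": 1, "slide": [0.16, 0.238, -0.01], "yaw": 1.477}, {"gripper": 1, "slide": [0.16, 0.238, -0.01], "yaw": 1.477}]}}

```text
time_s: 17.35
ee_pos: [0.6112, 0.2582, 0.2038]
eef_rot: [-3.139, 0.002, 1.181]
force: [0.1, 0.2, -0.7]
grip_width: 0.0942
```

{"api": "arm_command", "payload": {"increments": [{"gripper": 1, "slide": [0, 0, 0], "yaw": 0}, {"gripper": 1, "slide": [0, 0, 0], "yaw": 0}]}}

```text
time_s: 17.6
ee_pos: [0.6114, 0.2577, 0.2053]
eef_rot: [-3.141, 0.001, 1.171]
force: [0.2, -0.5, 0.0]
grip_width: 0.0939
```

Run:
```python
from h import *
from station import imaging,readout
c=imaging.camera("wrist")
o=readout.get_obs(); print(o["ee_pos"],o["eef_rot"],o["force"],o["grip_width"],o["time_s"])
r=wfit([.6112,.2577,0,-.397],BR,c,"y",0,15); print(r[0].round(4),round(r[1],3))
r=fit(r[0],BR,[(c,mask(c,"y",(0,0,640,300)))],None,True);print("z free",r[0].round(4),round(r[1],3))
```

```text
[0.61143004 0.2575644  0.20560644] [-3.14083004e+00  6.78907097e-04  1.17191240e+00] [ 0.02106837 -1.75982308  0.76497944] 0.09393704501294152 17.65
[ 0.6109  0.2556  0.     -0.3966] 0.009
z free [ 0.6109  0.2558  0.0009 -0.3938] 0.009
```

{"api": "arm_command", "payload": {"increments": [{"gripper": 1, "slide": [-0.0004, -0.0014, -0.06], "yaw": 0.003}, {"gripper": 1, "slide": [-0.0004, -0.0014, -0.11], "yaw": 0.003}, {"gripper": 1, "slide": [-0.0004, -0.0014, -0.15], "yaw": 0.003}, {"gripper": 1, "slide": [-0.0004, -0.0014, -0.165], "yaw": 0.003}, {"gripper": 1, "slide": [-0.0004, -0.0014, -0.175], "yaw": 0.003}]}}

```text
time_s: 18.27
ee_pos: [0.6116, 0.2561, 0.0318]
eef_rot: [3.141, -0.001, 1.177]
force: [0.1, 0.6, 0.6]
grip_width: 0.0939
```

{"api": "arm_command", "payload": {"increments": [{"gripper": 1, "slide": [0, 0, -0.007], "yaw": 0}, {"gripper": 1, "slide": [0, 0, -0.012], "yaw": 0}, {"gripper": 1, "slide": [0, 0, -0.012], "yaw": 0}, {"gripper": 0.55, "slide": [0, 0, -0.012], "yaw": 0}, {"gripper": 0.55, "slide": [0, 0, -0.012], "yaw": 0}, {"gripper": 0.55, "slide": [0, 0, -0.012], "yaw": 0}, {"gripper": 0.55, "slide": [0, 0, -0.012], "yaw": 0}]}}

```text
time_s: 19.15
ee_pos: [0.6112, 0.2559, 0.0196]
eef_rot: [3.141, -0.0, 1.178]
force: [0.1, 0.5, 1.2]
grip_width: 0.0659
```

{"api": "arm_command", "payload": {"increments": [{"gripper": 0.55, "slide": [0, 0, 0.02], "yaw": 0}, {"gripper": 0.55, "slide": [0, 0, 0.07], "yaw": 0}, {"gripper": 0.55, "slide": [0, 0, 0.12], "yaw": 0}, {"gripper": 0.55, "slide": [-0.06, -0.11, 0.12], "yaw": 0.05}, {"gripper": 0.55, "slide": [-0.1425, -0.2375, 0.12], "yaw": 0.095}, {"gripper": 0.55, "slide": [-0.1425, -0.2375, 0.12], "yaw": 0.095}, {"gripper": 0.55, "slide": [-0.1425, -0.2375, 0.12], "yaw": 0.095}, {"gripper": 0.55, "slide": [-0.1425, -0.2375, 0.12], "yaw": 0.095}]}}

```text
time_s: 20.15
ee_pos: [0.4674, 0.0164, 0.1409]
eef_rot: [3.14, -0.0, 1.271]
force: [0.9, -0.3, -1.7]
grip_width: 0.0663
```

{"api": "arm_command", "payload": {"increments": [{"gripper": 0.55, "slide": [0, 0, 0], "yaw": 0}, {"gripper": 0.55, "slide": [0, 0, 0], "yaw": 0}, {"gripper": 0.55, "slide": [0, 0, 0], "yaw": 0}]}}

```text
time_s: 20.52
ee_pos: [0.4691, 0.0192, 0.1396]
eef_rot: [3.141, -0.0, 1.274]
force: [-0.1, -0.5, -0.5]
grip_width: 0.0656
```

Run:
```python
from h import *
from station import imaging,readout
import pickle
c=imaging.camera("wrist"); pickle.dump(c,open("w10.pkl","wb")); cv2.imwrite("pics/w10.png",c["color"][:,:,::-1])
s=imaging.camera("scene"); pickle.dump(s,open("s10.pkl","wb"))
o=readout.get_obs(); e=o["ee_pos"];print(e,o["eef_rot"],o["force"],o["grip_width"],o["time_s"])
r=fit([e[0],e[1],e[2]-.0192,-.3],BR,[(c,mask(c,"y",(150,60,480,440)))],e[2]-.0192,True);print(r[0].round(4),round(r[1],3))
```

```text
[0.46888915 0.01902115 0.13933034] [-3.14135930e+00  3.85137276e-05  1.27383913e+00] [ 0.26954388 -0.96796876 -1.02007912] 0.06604094780374097 20.625
[ 0.4692  0.0186  0.1201 -0.2924] 0.279
```

{"api": "arm_command", "payload": {"increments": [{"gripper": 0.55, "slide": [-0.0003, 0, -0.05], "yaw": -0.004}, {"gripper": 0.55, "slide": [-0.0003, 0, -0.08], "yaw": -0.004}, {"gripper": 0.55, "slide": [-0.0003, 0, -0.095], "yaw": -0.004}, {"gripper": 0.55, "slide": [-0.0003, 0, -0.103], "yaw": -0.004}, {"gripper": 0.55, "slide": [-0.0003, 0, -0.107], "yaw": -0.004}, {"gripper": 0.55, "slide": [-0.0003, 0, -0.1075], "yaw": -0.004}, {"gripper": 0.55, "slide": [-0.0003, 0, -0.1075], "yaw": -0.004}]}}

```text
time_s: 21.5
ee_pos: [0.4689, 0.0186, 0.0337]
eef_rot: [3.14, -0.001, 1.269]
force: [-8.3, 1.0, 15.5]
grip_width: 0.0657
```

{"api": "arm_command", "payload": {"increments": [{"gripper": 0.55, "slide": [0, 0, 0.001], "yaw": 0}, {"gripper": 0.9, "slide": [0, 0, 0.001], "yaw": 0}, {"gripper": 0.9, "slide": [0, 0, 0.001], "yaw": 0}, {"gripper": 0.9, "slide": [0, 0, 0.001], "yaw": 0}, {"gripper": 0.9, "slide": [0, 0, 0.05], "yaw": 0}, {"gripper": 0.9, "slide": [0, 0, 0.11], "yaw": 0}, {"gripper": 0.9, "slide": [0, 0, 0.17], "yaw": -0.15}, {"gripper": 0.9, "slide": [0, 0, 0.2], "yaw": -0.33}]}}

```text
time_s: 22.5
ee_pos: [0.4689, 0.0184, 0.2352]
eef_rot: [3.138, -0.002, 0.933]
force: [-0.1, -0.2, -0.9]
grip_width: 0.0847
```

{"api": "arm_command", "payload": {"increments": [{"gripper": 0.9, "slide": [-0.02, 0, 0], "yaw": -0.18}, {"gripper": 0.9, "slide": [-0.02, 0, 0], "yaw": -0.36}, {"gripper": 0.9, "slide": [-0.02, 0, 0], "yaw": -0.54}, {"gripper": 0.9, "slide": [-0.02, 0, 0], "yaw": -0.72}, {"gripper": 0.9, "slide": [-0.02, 0, 0], "yaw": -0.9}, {"gripper": 0.9, "slide": [-0.02, 0, 0], "yaw": -1.08}, {"gripper": 0.9, "slide": [-0.02, 0, 0], "yaw": -1.24}, {"gripper": 0.9, "slide": [-0.02, 0, 0], "yaw": -1.24}]}}

```text
time_s: 23.5
ee_pos: [0.4484, 0.0184, 0.2319]
eef_rot: [-3.142, 0.0, -0.3]
force: [-0.1, -0.3, -0.2]
grip_width: 0.0849
```

Run:
```python
from ov import *
from station import imaging,readout
import pickle
imaging.camera("top");c=imaging.camera("wrist"); pickle.dump(c,open("w11.pkl","wb"))
o=readout.get_obs(); print(o["ee_pos"],o["eef_rot"],o["force"],o["grip_width"],o["time_s"])
b=wfit([.4685,.019,.013,-.3],BR,c,"y",.013,12); print("bridge",b[0].round(4),round(b[1],3))
z=fit(b[0],BR,[(c,mask(c,"y",(150,60,480,300)))],None,True); print("z free",z[0].round(4),round(z[1],3))
it=[(b[0],BR,(255,0,255))]
for x,y in [(.4806,.0588),(.4555,-.0219)]:
    it+=[([x,y,.008,-.3005],PAD,(255,255,255)),([x,y,.010,-.3005],CR[1:],(0,255,255))]
cv2.imwrite("pics/o11.png",overlay(c,it,(222,110,402,255)))
```

```text
[0.44833572 0.01839797 0.2318762 ] [ 3.14158207e+00  4.26380762e-05 -2.97385466e-01] [ 0.10801501 -0.05174294  0.18940157] 0.0845224492024876 23.6
bridge [ 0.4688  0.0178  0.013  -0.2996] 0.023
z free [ 0.4696  0.0176  0.0175 -0.2998] 0.01
```

View pics/o11.png

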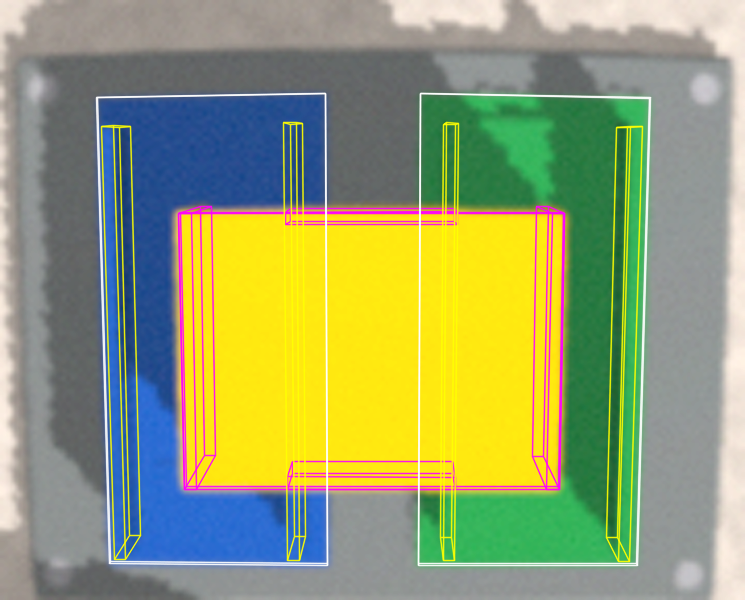

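The bridge is centred over the pair to about 1 mm, with a leg in each trough, and the cradles have not moved. Now red.

{"api": "arm_command", "payload": {"increments": [{"gripper": 1, "slide": [0.166, -0.27, -0.03], "yaw": 0.423}, {"gripper": 1, "slide": [0.166, -0.27, -0.03], "yaw": 0.423}, {"gripper": 1, "slide": [0.166, -0.27, -0.03], "yaw": 0.423}, {"gripper": 1, "slide": [0.166, -0.27, -0.03], "yaw": 0.423}, {"gripper": 1, "slide": [0.166, -0.27, -0.03], "yaw": 0.423}, {"gripper": 1, "slide": [0.166, -0.27, -0.03], "yaw": 0.423}, {"gripper": 1, "slide": [0.166, -0.27, -0.03], "yaw": 0.423}, {"gripper": 1, "slide": [0.166, -0.27, -0.03], "yaw": 0.423}]}}

```text
time_s: 24.6
ee_pos: [0.6142, -0.2503, 0.2027]
eef_rot: [3.141, -0.001, 0.124]
force: [-0.3, 0.1, 0.5]
grip_width: 0.0937
```

Run:
```python
from h import *
from station import imaging,readout
imaging.camera("top");imaging.camera("top");c=imaging.camera("wrist")
o=readout.get_obs(); print(o["ee_pos"],o["eef_rot"],o["grip_width"],o["time_s"])
r=wfit([.6147,-.2514,0,.126],CR,c,"r",0,12); print("red",r[0].round(4),round(r[1],3))
r=fit(r[0],CR,[(c,mask(c,"r",(200,100,440,300)))],None,True); print("z free",r[0].round(4),round(r[1],3))
```

```text
[ 0.61434048 -0.25060913  0.20283445] [ 3.14105147e+00 -9.27153830e-04  1.23300129e-01] 0.09427896892553653 24.75
red [ 0.6139 -0.2523  0.      0.1353] 0.01
z free [ 0.614  -0.2523  0.0008  0.1343] 0.01
```

{"api": "arm_command", "payload": {"increments": [{"gripper": 0.85, "slide": [0, -0.0015, -0.06], "yaw": 0.011}, {"gripper": 0.85, "slide": [0, -0.0015, -0.12], "yaw": 0.011}, {"gripper": 0.85, "slide": [0, -0.0015, -0.17], "yaw": 0.011}, {"gripper": 0.85, "slide": [0, -0.0015, -0.196], "yaw": 0.011}, {"gripper": 0.85, "slide": [0, -0.0015, -0.196], "yaw": 0.011}, {"gripper": 0.3, "slide": [0, -0.0015, -0.196], "yaw": 0.011}, {"gripper": 0.3, "slide": [0, -0.0015, -0.196], "yaw": 0.011}, {"gripper": 0.3, "slide": [0, -0.0015, -0.196], "yaw": 0.011}]}}

```text
time_s: 25.75
ee_pos: [0.6148, -0.2533, 0.007]
eef_rot: [3.141, -0.001, 0.133]
force: [-0.0, 0.7, 0.6]
grip_width: 0.0532
```

{"api": "arm_command", "payload": {"increments": [{"gripper": 0.3, "slide": [0, 0, 0], "yaw": 0}, {"gripper": 0.3, "slide": [0, 0, 0], "yaw": 0}]}}

```text
time_s: 26.0
ee_pos: [0.6146, -0.2532, 0.0066]
eef_rot: [3.141, -0.001, 0.133]
force: [-1.6, 2.4, 5.6]
grip_width: 0.0477
```

{"api": "arm_command", "payload": {"increments": [{"gripper": 0.3, "slide": [0, 0, 0.02], "yaw": 0}, {"gripper": 0.3, "slide": [0, 0, 0.07], "yaw": 0}, {"gripper": 0.3, "slide": [0, 0, 0.13], "yaw": 0}, {"gripper": 0.3, "slide": [0, 0, 0.15], "yaw": 0}]}}

```text
time_s: 26.5
ee_pos: [0.6154, -0.2536, 0.1616]
eef_rot: [3.138, -0.005, 0.133]
force: [0.6, 0.1, -1.8]
grip_width: 0.048
```

{"api": "arm_command", "payload": {"increments": [{"gripper": 0.3, "slide": [-0.1457, 0.2718, 0], "yaw": -0.4335}, {"gripper": 0.3, "slide": [-0.1457, 0.2718, 0], "yaw": -0.4335}, {"gripper": 0.3, "slide": [-0.1457, 0.2718, 0], "yaw": -0.4335}, {"gripper": 0.3, "slide": [-0.1457, 0.2718, 0], "yaw": -0.4335}, {"gripper": 0.3, "slide": [-0.1457, 0.2718, 0], "yaw": -0.4335}, {"gripper": 0.3, "slide": [-0.1457, 0.2718, 0], "yaw": -0.4335}, {"gripper": 0.3, "slide": [-0.1457, 0.2718, 0], "yaw": -0.4335}, {"gripper": 0.3, "slide": [-0.1457, 0.2718, 0], "yaw": -0.4335}]}}

```text
time_s: 27.5
ee_pos: [0.4691, 0.0178, 0.1561]
eef_rot: [3.142, -0.0, -0.302]
force: [-0.2, 0.6, -2.2]
grip_width: 0.048
```

{"api": "arm_command", "payload": {"increments": [{"gripper": 0.3, "slide": [0, 0, 0], "yaw": 0}, {"gripper": 0.3, "slide": [0, 0, 0], "yaw": 0}]}}

```text
time_s: 27.75
ee_pos: [0.4688, 0.0183, 0.1558]
eef_rot: [3.142, 0.0, -0.302]
force: [-0.2, -0.4, -1.2]
grip_width: 0.0478
```

{"api": "arm_command", "payload": {"increments": [{"gripper": 0.3, "slide": [0, 0, -0.045], "yaw": 0.001}, {"gripper": 0.3, "slide": [0, 0, -0.075], "yaw": 0.001}, {"gripper": 0.3, "slide": [0, 0, -0.088], "yaw": 0.001}, {"gripper": 0.3, "slide": [0, 0, -0.093], "yaw": 0.001}, {"gripper": 0.3, "slide": [0, 0, -0.096], "yaw": 0.001}, {"gripper": 0.3, "slide": [0, 0, -0.096], "yaw": 0.001}]}}

```text
time_s: 28.5
ee_pos: [0.4693, 0.0186, 0.0613]
eef_rot: [-3.141, -0.002, -0.3]
force: [-2.6, -0.0, 5.0]
grip_width: 0.0478
```

Contact at the expected height (5 N). Releasing.

{"api": "arm_command", "payload": {"increments": [{"gripper": 0.3, "slide": [0, 0, 0], "yaw": 0}, {"gripper": 0.75, "slide": [0, 0, 0], "yaw": 0}, {"gripper": 0.75, "slide": [0, 0, 0], "yaw": 0}, {"gripper": 0.75, "slide": [0, 0, 0], "yaw": 0}, {"gripper": 0.75, "slide": [0, 0, 0.05], "yaw": 0}, {"gripper": 0.75, "slide": [0, 0, 0.11], "yaw": 0}, {"gripper": 0.75, "slide": [-0.01, 0, 0.15], "yaw": 0}, {"gripper": 0.75, "slide": [-0.02, 0, 0.17], "yaw": 0}]}}

```text
time_s: 29.5
ee_pos: [0.4488, 0.0187, 0.2322]
eef_rot: [-3.141, -0.003, -0.3]
force: [0.9, -0.5, -0.5]
grip_width: 0.0705
```

Run:
```python
from ov import *
from station import imaging,readout
import pickle
imaging.camera("top");imaging.camera("top");c=imaging.camera("wrist"); pickle.dump(c,open("w12.pkl","wb"))
o=readout.get_obs(); print(o["ee_pos"],o["eef_rot"],o["force"],o["time_s"])
b=wfit([.4688,.0185,.053,-.3],CR,c,"r",.053,15); print("red",b[0].round(4),round(b[1],3))
it=[(b[0],CR[1:],(0,255,255)),([.4688,.0178,.013,-.2996],BR,(255,0,255))]
for x,y in [(.4806,.0588),(.4555,-.0219)]:
    it+=[([x,y,.008,-.3005],PAD,(255,255,255)),([x,y,.010,-.3005],CR[1:],(0,255,255))]
a=overlay(c,it,(222,90,402,275),(500,600))
s=imaging.camera("scene")["color"][150:250,220:360,::-1]
s=cv2.resize(s,(a.shape[0]*0+300,214),interpolation=cv2.INTER_CUBIC)
im=np.zeros((max(a.shape[0],214),a.shape[1]+300,3),np.uint8); im[:a.shape[0],:a.shape[1]]=a; im[:214,a.shape[1]:]=s
cv2.imwrite("pics/o12.png",im)
```

```text
[0.44889108 0.01869055 0.23036427] [-3.14107500e+00 -1.80406313e-03 -2.99767306e-01] [-0.12512513 -0.33784597  0.14870482] 29.65
red [ 0.4682  0.0182  0.053  -0.2993] 0.022
```

View pics/o12.png

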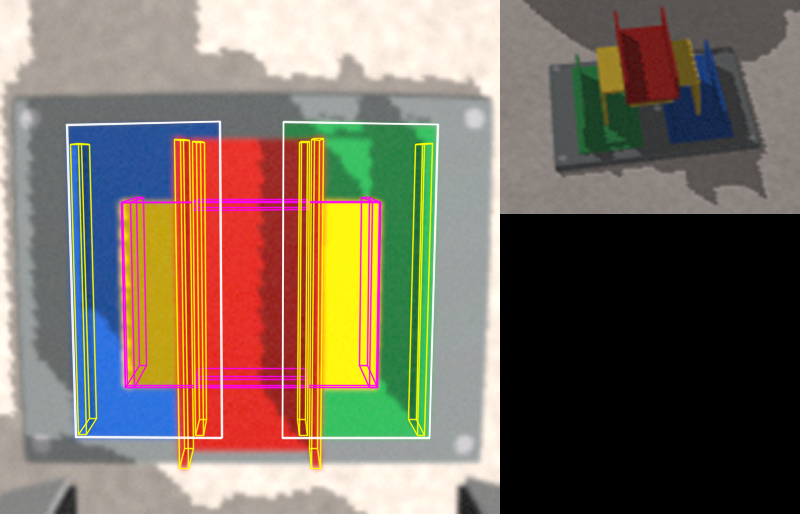

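The stack stands as asked. Red is at (0.4682, 0.0182) and the bridge at (0.4688, 0.0178), with yaws equal within 0.001 rad. The gripper is clear above. Handing in.

```bash
python3 -c "
from station import job; print(job.hand_in())"
```

```text
the job is handed in; nothing more can be done
None
```

The pack-away is done and handed in at about 30 s. The order was blue, green, yellow bridge, then red, and nothing was left gripped. The highest wrist force I read was about 18 N. I did not go near the bottle, tape or bowl, though I took no last picture of them.

**Last checks (wrist and scene pictures):**
- **Cradles:** blue and green are centred on their pads to about 1 mm. Blue first landed about 2 mm off, so I re-gripped and shifted it.
- **Bridge:** centred over the pair to about 1 mm, with one leg in each trough.
- **Red cradle:** open side up and centred on the bridge within 1 mm. It is parallel to the lower cradles within about 0.002 rad.

**What disagreed:**
- The wrist camera differed from the other cameras and the tool position by up to about 2 mm in y.
- A fit with height left free put the bridge about 4 mm higher than the expected 13 mm. The contact heights when I set down the bridge and the red cradle matched 13 mm and 53 mm within about 2 mm, so I trusted those.
- The green sliver seen farther left was part of the grey device, not another cradle.

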